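# Hold the sight glass in the light path

### The arm

A 6-joint arm with a two-finger parallel gripper is mounted at the origin on the work surface. World frame = base frame: x ahead of the robot, y to its left, z up, the work surface at z = 0. Lengths are in m, angles in rad, forces in N, time in s.
With the tool pointing down it reaches from about 0.3 to 0.875 m from the base axis. Payload 6.4 kg.
Tool frame: the origin (TCP) lies at the very end of the fingers, on their centre line; the grasp point (between the pads) lies 19 mm behind it; z points along the fingers, y is the line along which they close (so a half turn about z gives the same grasp; the last joint's range is limited). The gripper opens to 85 mm and grips with 20 to 120 N. Pads are 22 mm wide; open, the fingers measure 114 mm over their backs; the gripper's body (76 mm by 85 mm) begins 54 mm behind the grasp point. The pads swing forward as they close: fully open they stand 13 mm farther back than shut.
Start: joints at [-1.486, 0.181, 1.607, -0, 1.354, -0.206], TCP at [0.165, -0.551, 0.231] pointing down, gripper open.
Joint ranges: [-2.99, 2.99], [-0.89, 2.07], [0.3, 2.58], [-1.14, 4.28], [0, 2.63], [-3.12, 3.12]. Speed limits (rad/s): [2.57, 2.57, 3.01, 3.14, 3.14, 3.14].

### API

Orientations are given as a unit quaternion [w, x, y, z].
In Python, from bench import ctrl, cams, ticket gives the robot as it stands (ctrl), with the cameras (cams) and the job (ticket).
- The arm moves only by the shell command python3 jog.py 'ROWS'. ROWS is a JSON list of rows, 1 to 10 of them, each of 7 numbers: dx, dy, dz in m, then a rotation vector rx, ry, rz in rad, then the opening from 0.0 (shut) to 1.0 (fully open); each row is the pose to reach, as a shift and turn from the pose commanded when the command began, along the tool's axes at that moment; what a row does not reach only later rows make up. A row lasts 1/8 s, in which the tool goes at most 0.0625 m and 0.188 rad, less where a joint would pass 70% of its speed; a pose out of reach is approached as far as the arm can. The fingers move at their own pace and stop on an object; the grip force is fixed at half the most. Time passes only in rows, so rows that do not move let the fingers close. It prints the time, the measured TCP pose, the force, the opening and the grip force at its end.
- ctrl.get_obs(): the state, without advancing time (a new reading comes with each control period).
- cams.camera(name): name is "scene" or "side" or "wrist"; returns the picture (420x560x3 uint8, blue, green, red); there is no depth.
- cams.camera_params(name): a dict with "fovy" (degrees; the focal length in pixels is half the picture's height over the tangent of half this angle, whatever the lens; pixels are square), "cx", "cy" (the principal point, pixels), "dist" ([k1, k2, p1, p2, k3] as OpenCV has them; the pictures are not rectified), "view" (4x4, takes a point from world to camera coordinates). Camera axes: x right, y up, looking along -z (the intrinsics and any distortion apply to the point x, -y, -z); pixel columns grow to the right and rows downward; lengths in m; the calibration is good to about 2 mm. A picture is of the moment at which its call begins: read the wrist's pose just before it. camera_params takes no time and is no camera call; for the wrist camera it gives the pose at the moment of the call.
- ticket.hand_in(): hands the job in; it is judged then, once.
The state is a dict: "time_s": time; "q": joint angles; "dq": joint speeds; "joint_efforts": joint torques, N m; "eef_pos": TCP position; "eef_rot": TCP orientation; "wrist_force": force on the tool from outside, world axes, zero at the start; "torque": the same for the moment, N m; "opening": opening from 0.0 (shut) to 1.0 (fully open); "grasp_force": force on a finger pad.
Only numpy, scipy, OpenCV 4.12 (cv2) and the standard library are available. Lean on these libraries where they do the work, as an engineer would, in place of code of your own. Each camera call takes 0.05 s, during which the arm holds its last target. There are 200 camera calls.

### The job

Put the blue-topped setting block, which stands in the light path of the check stand, back upright and fully home in its own blue-tagged pocket of the rack and let go of it. Then pick the sight-glass cell off its rubber mat by its two white frosted faces only, never touching the clear faces with the fingers, keep it upright all the while, and hold it, without bumping or touching the stand, centred in the light path midway between lamp and receiver, with its clear faces square to the beam. Finish while still holding it there, and leave the other blocks, the spray can and the brass fitting undisturbed.

Things in the scene. Friction and masses are not known exactly. Their poses are not given: they have to be found in the camera images.
- stand: fixed check stand: grey base 90 (x) x 250 (y) x 12 mm with a white cross at its middle; black lamp head (-y) and metallic receiver head (+y), round, 44 mm diameter, 52 mm long, axes along y 70 mm above the table, tops at 92 mm, facing ends 140 mm apart. Origin: centre of the underside, on the table; y along the beam, z up
- light_path (a point): the middle of the light path: on the beam axis, midway between the two heads, 70 mm above the table and straight above the centre of the cross. Axes as the stand: y along the beam
- blue_block: square steel setting block, 24 x 24 x 70 mm high, 0.3 kg, the top 12 mm painted blue. Origin: centre of its underside; z up, x and y across its side faces (the same every quarter turn). It starts standing free on the stand's base plate (underside 12 mm above the table) between the heads, within about 4 mm of its middle
- red_block: square steel setting block, 24 x 24 x 70 mm high, 0.3 kg, the top 12 mm painted red. Origin: centre of its underside; z up, x and y across its side faces (the same every quarter turn). It stands in the red-tagged pocket of the rack: leave it alone
- yellow_block: square steel setting block, 24 x 24 x 70 mm high, 0.3 kg, the top 12 mm painted yellow. Origin: centre of its underside; z up, x and y across its side faces (the same every quarter turn). It stands in the yellow-tagged pocket of the rack: leave it alone
- rack: fixed dark wooden rack 250 (x) x 100 (y) x 30 mm high, origin at the centre of its underside. Three square pockets in a row along x, 80 mm apart, on the line y = +10 mm. Beside each, 40 mm towards -y, a coloured tag 32 x 16 x 3 mm tells whose it is; the order of the tags changes
- blue_slot (a point): centre of the floor of the blue-tagged pocket, 8 mm above the table. Pocket 27 x 27 mm (3 mm wider than a block), 22 mm deep, mouth 30 mm above the table with a 2 mm chamfer; a seated block stands 48 mm out of it. x along the row of pockets, y from tag to pocket, z up; pocket sides parallel to x and y
- cell: sight-glass cell: glass prism 28 (x) x 26 (y) x 70 mm high, about 0.13 kg, standing free on a fixed black rubber mat 64 x 64 x 3 mm. Origin: centre of its underside, z up. The two y faces are white frosted plates (24 mm wide, 26 mm apart, full height: grip these); the two x faces are clear greenish glass that the light goes through along x: not to be touched by the fingers
- cell_mid (a point): the middle of the cell, 35 mm above its underside; axes as the cell
- cell_frosted: the pair of white frosted side plates of the cell, part of it (same origin and axes as the cell; faces at y = +-13 mm)
- cell_clear: the pair of clear windows of the cell, part of it (same origin and axes as the cell; faces at x = +-14 mm, 16 mm wide, 2 mm proud of the edges of the frosted plates)
- spray_can: black spray can with a grey band and a yellow cap, 58 mm in diameter, 160 mm high, standing on the table near the robot on its right; origin at the centre of its underside. Leave it alone
- fitting: brass pipe fitting, 30 mm in diameter, 34 mm high, standing on the table beyond the mat; origin at the centre of its underside. Leave it alone

How it is judged:
By the outcome, as a careful person would: the job done as asked, in the order asked, and still so for the second after the job is handed in, while the arm keeps its last pose, push and grip.
It also fails if it takes over 54 s, if anything falls off the work surface, if the arm or the gripper's body presses on something with over 40 N, if the wrist force passes 120 N, or if a joint passes its speed limit or range.

## Working session

There is one attempt and no reset: what is moved stays moved. The work goes in short steps, Python scripts to look and compute and a shell command to move; the robot and the scene stay as the last step left them, time stands still between calls to the robot, and variables do not carry over. Pictures are saved under pics/ and viewed, at most 12 in all, crops included, and the job is handed in when it is done.

```bash
ls; mkdir -p pics
cat > h.py <<'E'
import numpy as np, cv2
from bench import ctrl, cams, ticket
from scipy.spatial.transform import Rotation as R
def grab(n,f):
    p=cams.camera_params(n); im=cams.camera(n); im=np.ascontiguousarray(im); cv2.imwrite(f'pics/{f}.png',im); np.save(f'pics/{f}.npy',p,allow_pickle=True); return im,p
def load(f): return cv2.imread(f'pics/{f}.png'), np.load(f'pics/{f}.npy',allow_pickle=True).item()
def K(p):
    f=210/np.tan(np.radians(p['fovy'])/2); return np.array([[f,0,p['cx']],[0,f,p['cy']],[0,0,1.]])
def ray(p,uv):
    n=cv2.undistortPoints(np.array(uv,float).reshape(-1,1,2),K(p),np.array(p['dist'],float)).reshape(-1,2)
    V=np.array(p['view']); d=np.c_[n[:,0],-n[:,1],-np.ones(len(n))]@V[:3,:3]; o=-V[:3,:3].T@V[:3,3]; return o,d
def onz(p,uv,z):
    o,d=ray(p,uv); return o+d*((z-o[2])/d[:,2])[:,None]
def proj(p,X):
    V=np.array(p['view']); c=np.array(X,float).reshape(-1,3)@V[:3,:3].T+V[:3,3]; c=c*[1,-1,-1]
    return cv2.projectPoints(c,np.zeros(3),np.zeros(3),K(p),np.array(p['dist'],float))[0].reshape(-1,2)
E
python3 - <<'E'
from h import *
for n in('scene','side','wrist'):
    im,p=grab(n,n+'0'); print(n,p['fovy'],p['dist'],-np.array(p['view'])[:3,:3].T@np.array(p['view'])[:3,3])
a=load('scene0')[0];b=load('side0')[0]
o=ctrl.get_obs();print(o['eef_pos'],o['eef_rot'],o['time_s'])
E
```

```text
bench.py
jog.py
pics
scene 47.528450904137024 [-0.10851213  0.          0.          0.          0.        ] [ 1.24501884 -0.37193231  0.88135389]
side 54.37097318987507 [-0.07363072  0.          0.          0.          0.        ] [0.41815104 0.64873597 0.69583304]
wrist 71.73583702387387 [-0.00568379  0.          0.          0.          0.        ] [ 0.24528591 -0.52618728  0.37356453]
[ 0.16484325 -0.5504195   0.23057836] [-6.85880455e-04  9.89447282e-01  1.44891699e-01  3.28734466e-05] 0.15
```

View pics/scene0.png

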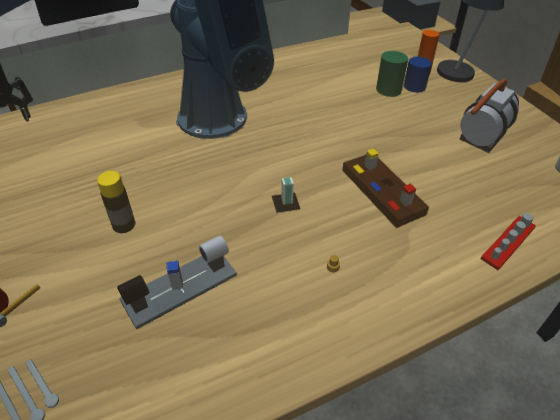

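View pics/side0.png

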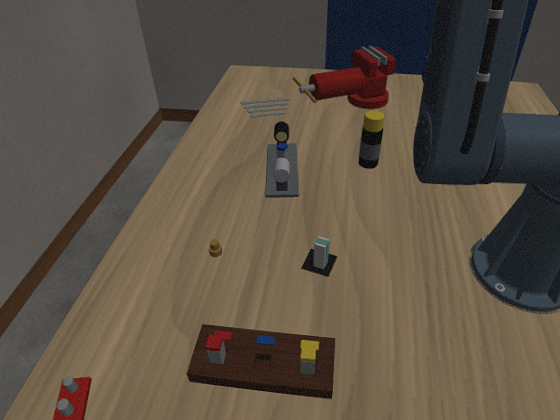

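Both views: the stand is at (180,287) in scene with the blue block at (174,275). The cell is on its mat at (287,195), the rack is at (385,188) with blue tag and pocket in the middle, the can is at (115,200), and the fitting is at (334,264).

Run:
```python
from h import *
np.set_printoptions(precision=4,suppress=True)
s,p=load('scene0'); d,q=load('side0')
def P(n,pp,uv,z): print(n,onz(pp,uv,z).tolist() if 0 else '\n',onz(pp,uv,z))
P('base corners sc',p,[(121,297),(138,325),(236,270)],.012)
P('base corners side',q,[(267,145),(297,145),(299,193),(266,194)],.012)
P('rack sc',p,[(343,164),(373,152),(427,209),(400,222)],.03)
P('rack side',q,[(200,328),(335,345),(333,388),(191,376)],.03)
P('mat sc',p,[(272,198),(295,194),(299,207),(277,211)],.003)
P('mat side',q,[(313,249),(336,255),(327,273),(303,266)],.003)
P('celltop sc',p,[(288,180)],.073);P('celltop side',q,[(322,240)],.073)
P('can sc',p,[(122,228)],0);P('can side',q,[(370,163)],0)
P('fit sc',p,[(334,267)],0);P('fit side',q,[(215,252)],0)
P('blue top',p,[(173,264)],.082);P('side',q,[(282,146)],.082)
w,_=load('wrist0')
```

```text
base corners sc 
 [[ 0.5719 -0.4221  0.012 ]
 [ 0.6563 -0.4059  0.012 ]
 [ 0.6103 -0.166   0.012 ]]
base corners side 
 [[ 0.6552 -0.4022  0.012 ]
 [ 0.5634 -0.4145  0.012 ]
 [ 0.5262 -0.1833  0.012 ]
 [ 0.6119 -0.1671  0.012 ]]
rack sc 
 [[0.411  0.2364 0.03  ]
 [0.4017 0.3431 0.03  ]
 [0.6544 0.3398 0.03  ]
 [0.6614 0.2495 0.03  ]]
rack side 
 [[0.6532 0.2595 0.03  ]
 [0.4017 0.2568 0.03  ]
 [0.3992 0.3368 0.03  ]
 [0.6396 0.353  0.03  ]]
mat sc 
 [[0.4243 0.0121 0.003 ]
 [0.4367 0.0741 0.003 ]
 [0.4847 0.0612 0.003 ]
 [0.4733 0.0032 0.003 ]]
mat side 
 [[0.4684 0.0035 0.003 ]
 [0.4148 0.0146 0.003 ]
 [0.4306 0.0699 0.003 ]
 [0.4848 0.0576 0.003 ]]
celltop sc 
 [[0.4478 0.046  0.073 ]]
celltop side 
 [[0.4473 0.0402 0.073 ]]
can sc 
 [[ 0.3577 -0.3731  0.    ]]
can side 
 [[ 0.3394 -0.3657  0.    ]]
fit sc 
 [[0.6917 0.0455 0.    ]]
fit side 
 [[0.6915 0.0427 0.    ]]
blue top 
 [[ 0.5898 -0.2975  0.082 ]]
side 
 [[ 0.5888 -0.2951  0.082 ]]
```

View pics/wrist0.png

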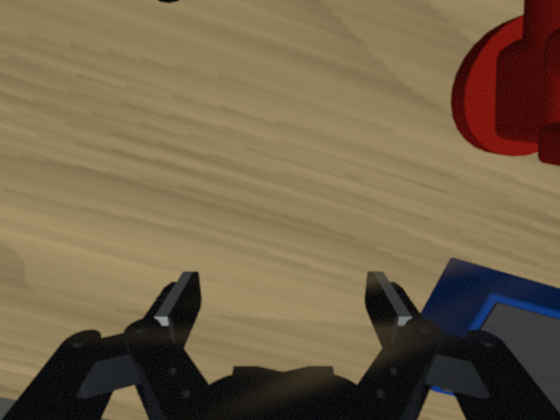

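Wrist view: the fingers are at the bottom and there is only table and clutter ahead. The stand is at about (0.592,-0.293) with yaw about 10°. I move over it for a close look.

```bash
python3 jog.py '[[0.45,-0.022,-0.05,0,0,-1.45,1],[0.45,-0.022,-0.05,0,0,-1.45,1],[0.45,-0.022,-0.05,0,0,-1.45,1],[0.45,-0.022,-0.05,0,0,-1.45,1],[0.45,-0.022,-0.05,0,0,-1.45,1],[0.45,-0.022,-0.05,0,0,-1.45,1],[0.45,-0.022,-0.05,0,0,-1.45,1],[0.45,-0.022,-0.05,0,0,-1.45,1],[0.45,-0.022,-0.05,0,0,-1.45,1],[0.45,-0.022,-0.05,0,0,-1.45,1]]'
python3 - <<'E'
from h import *
im,p=grab('wrist','w1'); print(np.array(p['view']).round(3)); print(ctrl.get_obs()['eef_pos'])
E
```

```text
time_s: 1.4
eef_pos: [0.5887, -0.4012, 0.2807]
eef_rot: [-0.001, 0.646, 0.763, -0.0]
wrist_force: [0.3, -0.0, 0.7]
opening: 0.997
grasp_force: 0.0
[[ 0.986  0.166 -0.001 -0.513]
 [-0.157  0.932 -0.327  0.525]
 [-0.054  0.322  0.945 -0.267]
 [ 0.     0.     0.     1.   ]]
[ 0.58846859 -0.40144393  0.28090059]
```

View pics/w1.png

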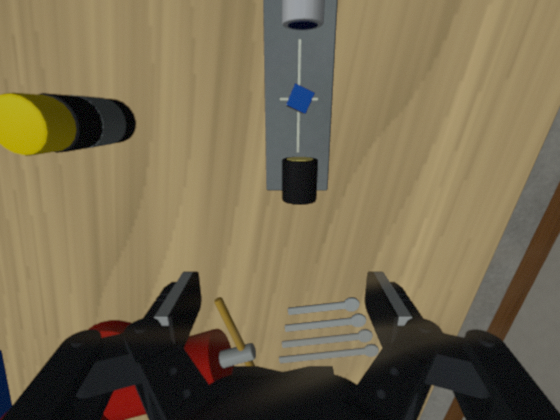

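The wrist view shows the blue top at (300,98), turned about 20–30° against the stand. Stand cross centre is near (299,99), the lamp at (299,180), and the receiver at (302,10). Next I measure these.

```bash
cat >> h.py <<'E'
def biggest(m):
    c,_=cv2.findContours(m.astype(np.uint8),cv2.RETR_EXTERNAL,cv2.CHAIN_APPROX_NONE); return max(c,key=cv2.contourArea).reshape(-1,2).astype(float)
def rect(p,c,z):
    X=onz(p,c,z)[:,:2]; r=cv2.minAreaRect((X*1000).astype(np.float32)); return np.round(r[0],1),np.round(r[1],1),round(r[2],1)
E
python3 - <<'E'
from h import *
im,p=load('w1'); h=cv2.cvtColor(im,cv2.COLOR_BGR2HSV).astype(int)
roi=np.zeros(im.shape[:2],bool); roi[0:215,240:360]=1
bl=roi&(h[...,0]>100)&(h[...,0]<130)&(h[...,1]>140); print('blue',rect(p,biggest(bl),.082),bl.sum())
wh=roi&(h[...,1]<60)&(h[...,2]>165); wh[:36]=0; ys,xs=np.nonzero(wh); print('white',wh.sum())
X=onz(p,np.c_[xs,ys],.012)[:,:2]
v=X[(abs(xs-299)<6)]; hz=X[(abs(xs-299)>=9)]; print(len(v),len(hz))
for n,A in(('v',v),('h',hz)):
    l=cv2.fitLine(A.astype(np.float32),cv2.DIST_HUBER,0,.001,.001).ravel(); print(n,l, np.degrees(np.arctan2(l[1],l[0])),A.min(0),A.max(0))
# base edges (left,right) by horizontal gradient of saturation
L=[];Rr=[]
for r in range(45,150,3):
    s=h[r,:,1]; g=np.nonzero(s[250:350]<50)[0]+250
    L.append((g[0]-.5,r));Rr.append((g[-1]+.5,r))
for n,e in(('L',L),('R',Rr)):
    A=onz(p,e,.012)[:,:2].astype(np.float32); l=cv2.fitLine(A,cv2.DIST_HUBER,0,.001,.001).ravel(); print(n,l,np.degrees(np.arctan2(l[1],l[0])))
print(h[100,262:340:3,1])
E
```

```text
blue (array([ 590.2, -299.5]), array([23.5, 23.3]), 75.2) 617
white 19
17 2
v [ 0.1703506  -0.9853835   0.58627445 -0.2654235 ] -80.191795 [ 0.58000002 -0.33961139] [ 0.59903147 -0.2301614 ]
h [ 0.98610294  0.16613543  0.59304994 -0.296588  ] 9.5632 [ 0.57285569 -0.29999046] [ 0.61324417 -0.29318553]
L [ 0.16778724 -0.9858232   0.5490491  -0.31316993] -80.340805
R [ 0.16239826 -0.9867253   0.6336546  -0.28311655] -80.65387
[ 93  23  25  23  23  23  12  11  13 198 212 210 202 210 212 213 205  17
  15  21  13  18  11  24  92  90]
```

```bash
python3 jog.py '[[0.1,0.0185,0.1,0,0,0.424,1],[0.1,0.0185,0.1,0,0,0.424,1],[0.1,0.0185,0.12,0,0,0.424,1],[0.1,0.0185,0.17,0,0,0.424,1],[0.1,0.0185,0.21,0,0,0.424,1],[0.1,0.0185,0.233,0,0,0.424,1],[0.1,0.0185,0.233,0,0,0.424,0.5],[0.1,0.0185,0.233,0,0,0.424,0.2],[0.1,0.0185,0.233,0,0,0.424,0],[0.1,0.0185,0.233,0,0,0.424,0]]'
```

```text
time_s: 2.7
eef_pos: [0.5918, -0.2999, 0.0502]
eef_rot: [0.001, 0.791, 0.612, 0.0]
wrist_force: [-2.3, -0.7, 5.9]
opening: 0.275
grasp_force: 59.3
```

```bash
python3 jog.py '[[0,0,-0.06,0,0,0,0],[0,0,-0.12,0,0,0,0],[0.02,-0.008,-0.16,0,0,0,0],[0.469,-0.184,-0.2,0,0,-0.255,0],[0.469,-0.184,-0.2,0,0,-0.255,0],[0.469,-0.184,-0.2,0,0,-0.255,0],[0.469,-0.184,-0.2,0,0,-0.255,0],[0.469,-0.184,-0.2,0,0,-0.255,0],[0.469,-0.184,-0.2,0,0,-0.255,0],[0.469,-0.184,-0.2,0,0,-0.255,0]]'; python3 jog.py '[[0.07,-0.03,0,0,0,0,0],[0.07,-0.03,0,0,0,0,0],[0.07,-0.03,0,0,0,0,0]]'
python3 - <<'E'
from h import *
im,p=grab('wrist','w2'); print(ctrl.get_obs()['eef_pos'])
E
```

```text
time_s: 3.95
eef_pos: [0.5355, 0.1572, 0.2449]
eef_rot: [0.0, 0.707, 0.707, 0.0]
wrist_force: [1.3, 0.5, -2.7]
opening: 0.272
grasp_force: 59.7
time_s: 4.32
eef_pos: [0.5057, 0.2257, 0.2444]
eef_rot: [0.0, 0.706, 0.708, -0.0]
wrist_force: [0.9, -0.8, -2.2]
opening: 0.274
grasp_force: 59.6
[0.50632242 0.22463025 0.24444937]
```

View pics/w2.png

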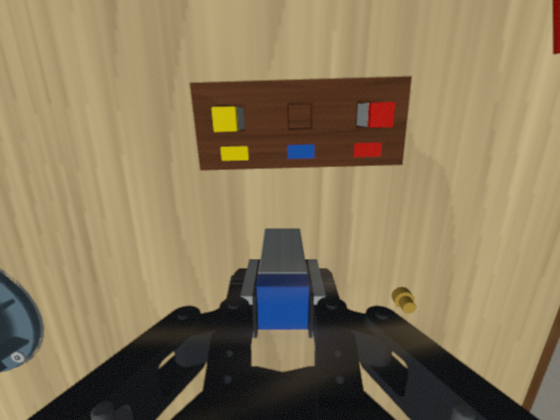

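The wrist view shows the rack with the empty middle pocket at (300,117) above the blue tag at (301,152). The yellow block is at left (225,119), red at right (381,115), and the held block is at (283,300).

Run:
```python
from h import *
im,p=load('w2'); h=cv2.cvtColor(im,cv2.COLOR_BGR2HSV).astype(int); H,S,V=[h[...,i] for i in range(3)]
def roi(x0,x1,y0,y1):
    m=np.zeros(H.shape,bool); m[y0:y1,x0:x1]=1; return m
bl=(H>100)&(H<130)&(S>140); rd=((H<6)|(H>174))&(S>180)&(V>120); ye=(H>22)&(H<35)&(S>170)
print('tag b',rect(p,biggest(bl&roi(280,325,140,165)),.033))
print('tag r',rect(p,biggest(rd&roi(345,390,138,165)),.033))
print('tag y',rect(p,biggest(ye&roi(210,255,140,165)),.033))
print('red',rect(p,biggest(rd&roi(350,405,95,132)),.078)); print('yel',rect(p,biggest(ye&roi(205,245,95,135)),.078))
top=biggest(bl&roi(240,330,265,335)); 
for z in (.2444+.032,.2444+.034): print('held',z,rect(p,top,z))
br=biggest(((V<105)&roi(180,420,70,180))|((rd|ye|bl)&roi(200,405,95,165)))
print('rack',rect(p,br,.03))
g=cv2.cvtColor(im,cv2.COLOR_BGR2GRAY); print('row117',g[117,280:322].tolist()); print('col300',g[96:138,300].tolist())
print('col290',g[96:138,294].tolist()); 
print('pk?',onz(p,[(287,117),(312,117),(300,104),(300,129)],.03)[:,:2].round(4).tolist())
```

```text
tag b (array([526.8, 266.5]), array([30.3, 15.4]), 0.5)
tag r (array([606.9, 269.1]), array([32.5, 16.6]), 2.7)
tag y (array([446.6, 264.4]), array([33.8, 16.7]), 0.2)
red (array([604.5, 309.3]), array([25.6, 23.9]), 2.1)
yel (array([445.7, 304.4]), array([25.6, 25.1]), 1.7)
held 0.2764 (array([505.2, 229.2]), array([28.5, 23.8]), 90.0)
held 0.2784 (array([505.2, 230.7]), array([28. , 23.4]), 90.0)
rack (array([525.9, 296.8]), array([248.7,  98.5]), 1.7)
row117 [59, 58, 58, 61, 59, 60, 56, 49, 45, 55, 61, 58, 57, 55, 59, 58, 55, 59, 55, 58, 57, 55, 52, 56, 56, 56, 56, 56, 57, 55, 48, 43, 53, 57, 58, 62, 52, 58, 58, 56, 57, 62]
col300 [60, 58, 56, 56, 56, 53, 48, 45, 44, 54, 57, 56, 53, 55, 57, 58, 58, 58, 59, 58, 58, 57, 58, 57, 50, 49, 52, 53, 53, 55, 56, 53, 39, 46, 53, 53, 56, 54, 51, 48, 54, 55]
col290 [59, 54, 56, 56, 54, 52, 52, 44, 49, 52, 59, 56, 56, 59, 59, 61, 59, 61, 61, 58, 56, 59, 57, 51, 50, 50, 49, 51, 56, 56, 58, 55, 40, 42, 52, 56, 56, 53, 51, 48, 51, 56]
pk? [[0.5102, 0.3058], [0.5394, 0.3059], [0.525, 0.3201], [0.5257, 0.2924]]
```

Run:
```python
from h import *
im,p=load('w2'); h=cv2.cvtColor(im,cv2.COLOR_BGR2HSV).astype(int)
print(h[222:238,283].tolist()); 
b=np.nonzero((h[:,283,0]>100)&(h[:,283,0]<130)&(h[:,283,1]>140))[0]; b=b[b>250]; print(b.min(),b.max())
print(onz(p,[(283,b.max()+.5)],.2764), onz(p,[(283,229)],.2064), onz(p,[(283,b.min()-.5)],.2644))
m=np.nonzero(h[245,:,1]<45)[0]; print(m[(m>250)&(m<320)][[0,-1]])
o=ctrl.get_obs(); print(o['eef_pos'],o['time_s'],o['eef_rot'])
```

```text
[[21, 85, 175], [21, 89, 175], [21, 83, 175], [20, 85, 176], [20, 86, 177], [20, 86, 169], [20, 66, 124], [30, 13, 79], [90, 7, 71], [75, 13, 77], [70, 10, 75], [80, 10, 74], [80, 10, 75], [60, 13, 77], [70, 10, 76], [90, 14, 75]]
277 328
[[0.50542166 0.21471705 0.2764    ]] [[0.50545406 0.2365816  0.2064    ]] [[0.50536521 0.23537918 0.2644    ]]
[263 301]
[0.50632242 0.22463025 0.24444937] 4.375 [ 3.26102664e-04  7.06597225e-01  7.07615880e-01 -1.50776616e-04]
```

```bash
python3 jog.py '[[0.082,0.0197,0.03,0,0,-0.028,0],[0.082,0.0197,0.05,0,0,-0.028,0],[0.082,0.0197,0.09,0,0,-0.028,0],[0.082,0.0197,0.13,0,0,-0.028,0],[0.082,0.0197,0.165,0,0,-0.028,0],[0.082,0.0197,0.165,0,0,-0.028,0],[0.082,0.0197,0.165,0,0,-0.028,0],[0.082,0.0197,0.165,0,0,-0.028,0]]'
python3 - <<'E'
from h import *
a,_=grab('wrist','w3'); b,_=grab('side','s3'); o=ctrl.get_obs();print(o['eef_pos'],o['wrist_force'])
c=cv2.resize(b[300:400,180:350],None,fx=3,fy=3); 
d=np.zeros((420,400+10+510,3),np.uint8); d[:,:400]=a[:,80:480]; d[:300,410:]=c; cv2.imwrite('pics/c3.png',cv2.resize(d,None,fx=.86,fy=.86))
E
```

```text
time_s: 5.38
eef_pos: [0.5277, 0.3072, 0.0818]
eef_rot: [0.001, 0.697, 0.717, 0.002]
wrist_force: [0.3, -0.0, -2.9]
opening: 0.269
grasp_force: 59.6
[0.52706383 0.30739849 0.08129879] [ 0.7685079  -0.59837331 -1.89897379]
```

View pics/c3.png

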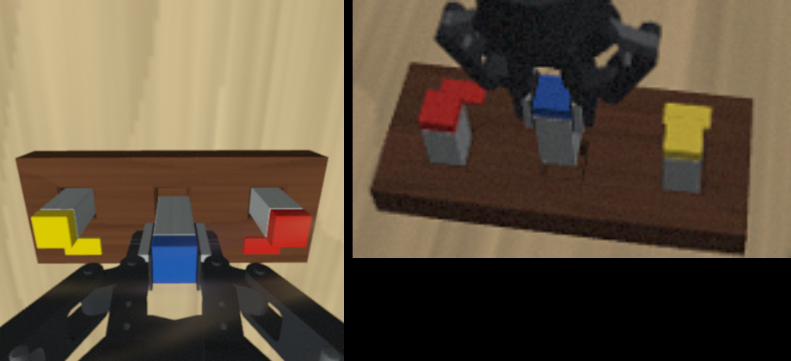

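The block hovers over the middle pocket in both views. In the wrist crop the pocket's far edge at (172,190) is about in line with the block's bottom edge at (174,197). I check that offset in pixels.

Run:
```python
from h import *
im,p=load('w3'); g=cv2.cvtColor(im,cv2.COLOR_BGR2GRAY).astype(int)
for r in (219,222,225,236,240): print(r,g[r,255:310].tolist())
for c in(272,282,292): print(c,g[212:236,c].tolist())
```

```text
219 [72, 71, 70, 63, 54, 51, 48, 38, 52, 64, 69, 70, 71, 70, 71, 68, 70, 67, 70, 70, 69, 68, 71, 69, 69, 71, 69, 72, 71, 69, 69, 70, 68, 73, 70, 71, 69, 71, 72, 69, 72, 66, 59, 58, 61, 68, 62, 71, 73, 71, 74, 70, 71, 70, 73]
222 [66, 68, 70, 62, 51, 46, 44, 38, 51, 67, 71, 69, 70, 69, 69, 69, 68, 71, 69, 69, 70, 70, 72, 71, 72, 71, 68, 70, 70, 69, 70, 70, 68, 69, 70, 70, 72, 67, 70, 70, 70, 68, 59, 54, 60, 62, 60, 64, 67, 67, 67, 69, 64, 67, 67]
225 [69, 69, 68, 57, 48, 50, 44, 40, 50, 65, 69, 69, 66, 68, 67, 67, 69, 68, 69, 67, 65, 67, 66, 68, 68, 70, 68, 66, 67, 66, 69, 68, 67, 68, 68, 68, 65, 72, 70, 67, 67, 65, 56, 54, 63, 63, 62, 64, 66, 66, 65, 66, 67, 65, 66]
236 [72, 71, 73, 67, 56, 47, 44, 55, 89, 94, 90, 90, 90, 90, 90, 91, 88, 88, 90, 90, 87, 87, 89, 87, 88, 88, 91, 91, 92, 88, 88, 87, 88, 89, 90, 87, 88, 89, 90, 89, 89, 88, 89, 90, 86, 83, 79, 73, 70, 72, 71, 74, 70, 73, 69]
240 [70, 70, 72, 69, 58, 50, 48, 68, 98, 94, 89, 89, 89, 92, 89, 91, 90, 90, 91, 91, 89, 89, 89, 88, 88, 88, 91, 92, 92, 90, 90, 88, 90, 90, 89, 87, 88, 86, 90, 89, 89, 89, 89, 90, 88, 86, 83, 73, 72, 71, 71, 68, 70, 70, 70]
272 [67, 65, 64, 66, 66, 56, 63, 67, 73, 73, 71, 69, 67, 68, 67, 70, 82, 89, 89, 89, 87, 90, 89, 90]
282 [66, 63, 67, 68, 63, 63, 67, 72, 71, 73, 70, 70, 68, 66, 67, 74, 83, 89, 90, 89, 91, 90, 92, 91]
292 [65, 67, 68, 68, 68, 62, 70, 71, 68, 72, 67, 68, 68, 72, 66, 72, 80, 87, 88, 87, 88, 90, 87, 87]
```

Run:
```python
from h import *
im,p=load('w3')
print('mouth far edge L,R',onz(p,[(258.3,222),(301,222),(263.3,222),(297,222)],[.03,.03,.028,.028])[:,:2].round(4).tolist())
print('mouth far y',onz(p,[(282,217)],.03).round(4), 'block low edge L,R', onz(p,[(262,230),(302,230)],.0433).round(4).tolist(), onz(p,[(282,227.5)],.0433).round(4))
```

```text
mouth far edge L,R [[0.5097, 0.3175], [0.5403, 0.3184], [0.5132, 0.3169], [0.5376, 0.3175]]
mouth far y [[0.5266 0.3218 0.03  ]] block low edge L,R [[0.5132, 0.3169, 0.0433], [0.5402, 0.3176, 0.0433]] [[0.5266 0.3191 0.0433]]
```

```bash
python3 jog.py '[[-0.0007,-0.0013,0,0,0,0,0],[-0.0007,-0.0013,0.006,0,0,0,0],[-0.0007,-0.0013,0.011,0,0,0,0],[-0.0007,-0.0013,0.016,0,0,0,0],[-0.0007,-0.0013,0.02,0,0,0,0],[-0.0007,-0.0013,0.02,0,0,0,0]]'
```

```text
time_s: 6.22
eef_pos: [0.5248, 0.3063, 0.0589]
eef_rot: [0.0, 0.697, 0.717, 0.0]
wrist_force: [2.0, 1.4, -4.3]
opening: 0.271
grasp_force: 59.8
```

```bash
python3 jog.py '[[0,0,0.004,0,0,0,0],[0,0,0.008,0,0,0,0],[0,0,0.011,0,0,0,0],[0,0,0.0125,0,0,0,0],[0,0,0.0135,0,0,0,0],[0,0,0.0135,0,0,0,0]]'
```

```text
time_s: 6.98
eef_pos: [0.5248, 0.3065, 0.0462]
eef_rot: [0.0, 0.697, 0.717, 0.0]
wrist_force: [2.4, 0.9, 0.0]
opening: 0.273
grasp_force: 60.3
```

```bash
python3 jog.py '[[0,0,0.001,0,0,0,0],[0,0,0.0015,0,0,0,0],[0,0,0.0015,0,0,0,0]]'
```

```text
time_s: 7.35
eef_pos: [0.5248, 0.3066, 0.0462]
eef_rot: [0.0, 0.697, 0.717, 0.0]
wrist_force: [-1.8, -2.6, 10.2]
opening: 0.269
grasp_force: 61.8
```

```bash
python3 jog.py '[[0,0,-0.001,0,0,0,0.6],[0,0,-0.001,0,0,0,0.6],[0,0,-0.001,0,0,0,0.6],[0,0,-0.02,0,0,0,0.6],[0,0,-0.06,0,0,0,0.6],[0,0,-0.12,0,0,0,0.6],[0,0,-0.17,0,0,0,0.6]]'; python3 jog.py '[[-0.02,-0.01,-0.03,0,0,0.18,0.6],[-0.259,-0.152,-0.035,0,0,1.6,1],[-0.259,-0.152,-0.035,0,0,1.6,1],[-0.259,-0.152,-0.035,0,0,1.6,1],[-0.259,-0.152,-0.035,0,0,1.6,1],[-0.259,-0.152,-0.035,0,0,1.6,1],[-0.259,-0.152,-0.035,0,0,1.6,1],[-0.259,-0.152,-0.035,0,0,1.6,1],[-0.259,-0.152,-0.035,0,0,1.6,1],[-0.259,-0.152,-0.035,0,0,1.6,1]]';  python3 - <<'E'
from h import *
a,_=grab('wrist','w4'); b,_=grab('side','s4'); o=ctrl.get_obs();print(o['eef_pos'],o['eef_rot'])
c=cv2.resize(b[300:400,180:350],None,fx=2,fy=2); a=cv2.resize(a[:300],None,fx=.8,fy=.8)
d=np.zeros((240,800,3),np.uint8); d[:,:448]=a; d[:200,450:790]=c; cv2.imwrite('pics/c4.png',d)
E
```

```text
time_s: 8.22
eef_pos: [0.5249, 0.3066, 0.2182]
eef_rot: [0.001, 0.697, 0.717, 0.001]
wrist_force: [1.2, 0.2, 0.5]
opening: 0.602
grasp_force: 0.0
time_s: 9.48
eef_pos: [0.3802, 0.0431, 0.2505]
eef_rot: [0.0, 1.0, 0.0, 0.001]
wrist_force: [1.1, 0.4, 0.0]
opening: 1.002
grasp_force: 0.0
[0.38016519 0.04315144 0.25012134] [9.07945332e-05 9.99999285e-01 1.07596847e-03 5.13953363e-04]
```

View pics/c4.png

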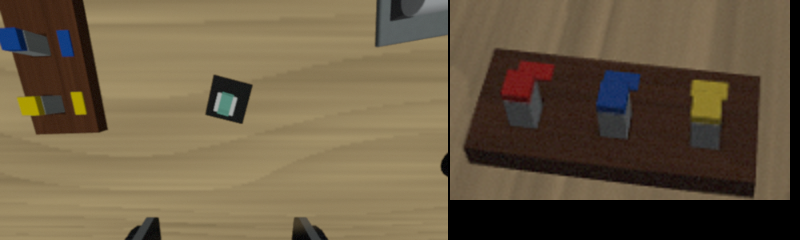

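Blue sits level with the other two blocks, so it is home. The cell is at about (285,128) in the full wrist picture, with white strips on its left and right (the ±y sides). I zoom in and measure.

```bash
python3 jog.py '[[0.01,0,0.06,0,0,0.2,1],[0.01,0,0.1,0,0,0.2,1],[0.01,0,0.1,0,0,0.2,1],[0.01,0,0.1,0,0,0.2,1]]'
python3 - <<'E'
from h import *
a,p=grab('wrist','w5'); o=ctrl.get_obs();print(o['eef_pos'],o['eef_rot'])
u=proj(p,[.447,.043,.073])[0]; print(u); x,y=int(u[0]),int(u[1]); x0,y0=max(x-70,0),max(y-60,0); print(x0,y0)
cv2.imwrite('pics/c5.png',cv2.resize(a[y0:y0+110,x0:x0+140],None,fx=5,fy=5,interpolation=cv2.INTER_CUBIC))
E
```

```text
time_s: 10.07
eef_pos: [0.3911, 0.043, 0.151]
eef_rot: [0.0, 0.995, -0.099, 0.001]
wrist_force: [0.4, -0.5, 1.1]
opening: 0.997
grasp_force: 0.0
[0.39160821 0.04287199 0.15150469] [ 1.60478278e-04  9.95041693e-01 -9.94447842e-02  1.65450605e-03]
[268.03815415 154.25949056]
198 94
```

View pics/c5.png

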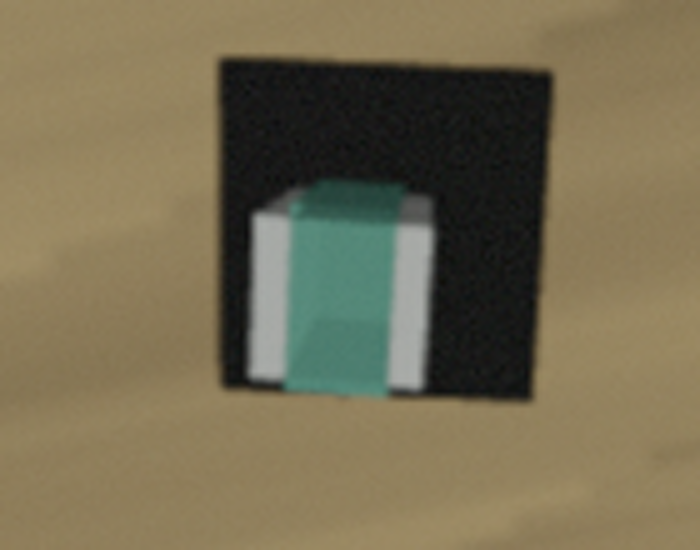

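The crop shows the cell's top face: white plates with corners at crop (252,212), (248,380), (424,390), (434,226), clear glass between, and the +x clear face beyond.

Run:
```python
from h import *
np.set_printoptions(precision=4,suppress=True)
im,p=load('w5'); h=cv2.cvtColor(im,cv2.COLOR_BGR2HSV).astype(int)
c=np.array([(252,212),(248,380),(424,390),(434,226)],float); C=(c+.5)/5-.5+[198,94]
X=onz(p,C,.073); print(X[:,:2],X.mean(0)); 
for a,b in((1,0),(2,3),(2,1),(3,0)):
    d=(X[b]-X[a])[:2]; print(a,b,np.linalg.norm(d),np.degrees(np.arctan2(d[1],d[0])))
w=(h[...,1]<40)&(h[...,2]>140); w[:94]=0;w[180:]=0;w[:,:240]=0;w[:,290:]=0
ys,xs=np.nonzero(w); 
L=w.copy();L[:,267:]=0;Rr=w.copy();Rr[:,:267]=0
for m in(L,Rr): print(rect(p,biggest(m),.073),m.sum())
print(rect(p,np.c_[xs,ys].astype(float),.073))
```

```text
[[0.4629 0.0547]
 [0.4388 0.0611]
 [0.432  0.035 ]
 [0.4557 0.0287]] [0.4473 0.0449 0.073 ]
1 0 0.024994282588603752 -15.003544513576207
2 3 0.024521897555983777 -14.870759841794095
2 1 0.02700827584852158 75.32520559214363
3 0 0.02695287101857159 74.32153897702575
(array([450.2,  54.8]), array([ 4.9, 23.8]), 74.6) 210
(array([444.9,  34.8]), array([ 4.9, 23.3]), 74.5) 208
(array([447.4,  44.9]), array([25.6, 23.8]), 74.6)
```

```bash
python3 jog.py '[[0.0547,-0.0131,0.02,0,0,0.065,1],[0.0547,-0.0131,0.02,0,0,0.065,1],[0.0547,-0.0131,0.04,0,0,0.065,1],[0.0547,-0.0131,0.075,0,0,0.065,1],[0.0547,-0.0131,0.105,0,0,0.065,1],[0.0547,-0.0131,0.117,0,0,0.065,1],[0.0547,-0.0131,0.117,0,0,0.065,1],[0.0547,-0.0131,0.117,0,0,0.065,1]]'
python3 - <<'E'
from h import *
for i in range(2):
    a,p=grab('wrist','w6'); o=ctrl.get_obs();print(o['eef_pos'],np.degrees(2*np.arctan2(o['eef_rot'][2],o['eef_rot'][1])))
im=a; h=cv2.cvtColor(im,cv2.COLOR_BGR2HSV).astype(int)
u=proj(p,[.4474,.0449,.073])[0]; print(u)
x0,y0=int(u[0])-100,int(u[1])-80
cv2.imwrite('pics/c6.png',cv2.resize(a[y0:y0+150,x0:x0+200],None,fx=4,fy=4)); print(x0,y0)
E
```

```text
time_s: 11.12
eef_pos: [0.4477, 0.0449, 0.0341]
eef_rot: [0.0, 0.991, -0.132, 0.001]
wrist_force: [0.1, 0.3, 0.2]
opening: 0.999
grasp_force: 0.0
[0.44762759 0.04490208 0.03398433] -15.181877457334418
[0.44747531 0.04493356 0.03379636] -15.185770192995827
[282.78922061 318.2493493 ]
182 238
```

View pics/c6.png

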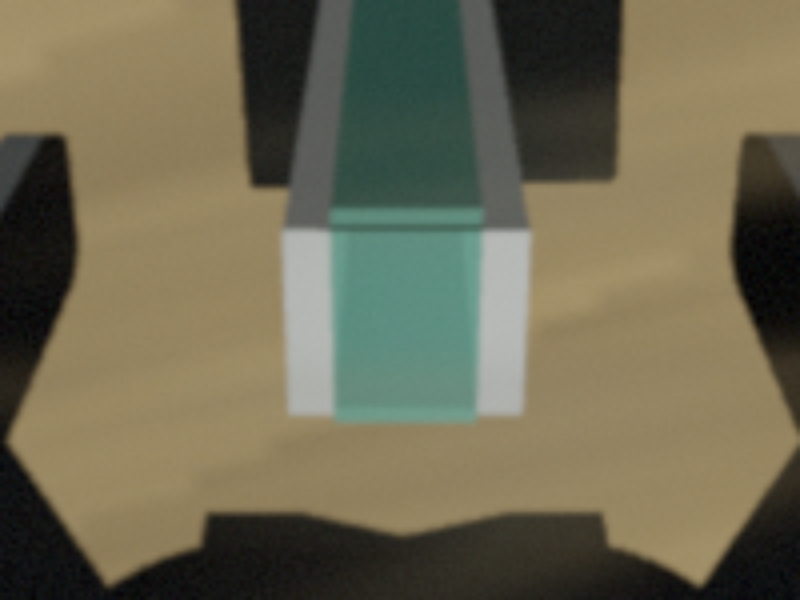

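The cell is square between the fingers. Its plates' outer edges are at crop columns 286 and 527 (mid 406), and the finger tips at 75 and 735 (mid 405). I close on it.

```bash
python3 jog.py '[[0,0,0,0,0,0,0.6],[0,0,0,0,0,0,0.4],[0,0,0,0,0,0,0.2],[0,0,0,0,0,0,0],[0,0,0,0,0,0,0],[0,0,0,0,0,0,0]]'
python3 - <<'E'
from h import *
# stand heads from scene/side + w1 recheck: receiver/lamp in w1
np.set_printoptions(precision=4,suppress=True)
im,p=load('w1'); h=cv2.cvtColor(im,cv2.COLOR_BGR2HSV).astype(int)
s,q=load('side0'); 
for n,P,uv in(('cross w1',p,[(299,99)]),): print(n,onz(P,uv,.012))
# refined base edges, subpixel at saturation midpoint ~60
L=[];R2=[]
for r in range(40,152,2):
    a=h[max(r-1,0):r+2,:,1].mean(0)
    g=np.nonzero(a[250:350]<58)[0]+250; l,rr=g[0],g[-1]
    L.append((l-(58-a[l])/(a[l-1]-a[l]),r)); R2.append((rr+(58-a[rr])/(a[rr+1]-a[rr]),r))
f=[]
for e in(L,R2):
    A=onz(p,e,.012)[:,:2].astype(np.float32); l=cv2.fitLine(A,cv2.DIST_HUBER,0,.001,.001).ravel(); f.append(l); print(np.degrees(np.arctan2(l[1],l[0])))
n=np.array([np.cos(np.radians(9.6)),np.sin(np.radians(9.6))]); print('width',n@(f[1][2:]-f[0][2:]), 'centre n', n@(f[1][2:]+f[0][2:])/2)
# horizontal bar
for c in (283,285,313,315): 
    col=h[85:112,c,2]; print(c,col.tolist())
E
```

```text
time_s: 11.98
eef_pos: [0.4465, 0.0451, 0.0326]
eef_rot: [-0.0, 0.991, -0.132, 0.0]
wrist_force: [0.2, 0.2, 3.1]
opening: 0.3
grasp_force: 59.0
cross w1 [[ 0.5924 -0.2967  0.012 ]]
-80.52625
-80.58699
width 0.08894694993627657 centre n 0.5333257401704362
283 [99, 98, 98, 101, 101, 101, 101, 99, 101, 100, 101, 104, 128, 161, 165, 135, 104, 100, 100, 100, 101, 101, 100, 102, 99, 100, 102]
285 [99, 98, 103, 100, 100, 99, 99, 101, 100, 100, 100, 104, 127, 160, 163, 136, 105, 101, 104, 107, 100, 97, 102, 100, 100, 99, 102]
313 [98, 97, 98, 99, 98, 101, 100, 115, 127, 121, 113, 107, 117, 156, 162, 135, 106, 99, 97, 96, 96, 98, 99, 97, 97, 97, 97]
315 [97, 100, 100, 99, 99, 99, 97, 97, 97, 97, 96, 100, 128, 162, 166, 135, 104, 97, 97, 100, 97, 97, 96, 98, 100, 99, 99]
```

```bash
python3 jog.py '[[0,0,-0.01,0,0,0,0],[0,0,-0.04,0,0,0,0],[0,0,-0.09,0,0,0,0],[0.05,0.05,-0.13,0,0,0.18,0],[0.08,0.085,-0.16,0,0,0.36,0],[0.11,0.12,-0.19,0,0,0.54,0],[0.14,0.15,-0.217,0,0,0.72,0],[0.1887,0.2006,-0.217,0,0,0.9,0],[0.1887,0.2006,-0.217,0,0,1.08,0],[0.1887,0.2006,-0.217,0,0,1.141,0]]'; python3 jog.py '[[0,0,0,0,0,0,0],[0,0,0,0,0,0,0]]'
python3 - <<'E'
from h import *
a,p=grab('wrist','w7'); o=ctrl.get_obs();print(o['eef_pos'],np.degrees(2*np.arctan2(o['eef_rot'][2],o['eef_rot'][1])))
E
```

```text
time_s: 13.22
eef_pos: [0.5755, -0.1991, 0.2489]
eef_rot: [0.0, 0.761, -0.649, -0.001]
wrist_force: [1.4, -0.7, -0.2]
opening: 0.297
grasp_force: 59.1
time_s: 13.48
eef_pos: [0.5756, -0.1976, 0.2495]
eef_rot: [0.0, 0.763, -0.646, -0.0]
wrist_force: [0.0, -1.6, -0.5]
opening: 0.295
grasp_force: 59.1
[ 0.57569297 -0.19760304  0.24958959] -80.48688246073391
```

View pics/w7.png

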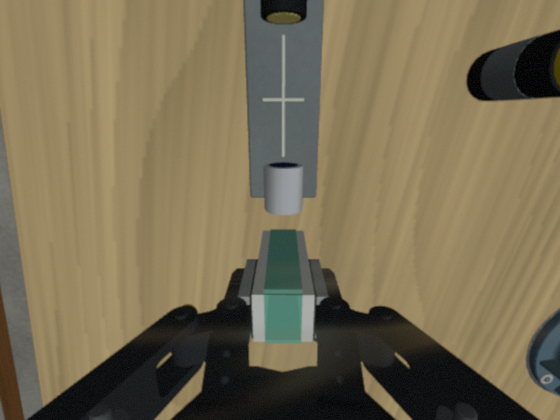

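The cell is held upright. The stand's cross is now clear at (283,100), the lamp is at top (284,10) and the receiver at (283,188).

Run:
```python
from h import *
np.set_printoptions(precision=4,suppress=True)
im,p=load('w7'); h=cv2.cvtColor(im,cv2.COLOR_BGR2HSV).astype(float); V=h[...,2]
def peak(v,base): 
    w=np.clip(v-base-12,0,None); return (w*np.arange(len(v))).sum()/w.sum()
ver=[(270+peak(V[r,270:297],np.median(V[r,255:310])),r) for r in list(range(45,92,3))+list(range(108,150,3))]
hor=[(c,88+peak(V[88:113,c],np.median(V[75:125,c]))) for c in list(range(267,278))+list(range(290,301))]
def ln(e):
    A=onz(p,e,.012)[:,:2].astype(np.float32); l=cv2.fitLine(A,cv2.DIST_HUBER,0,.0005,.001).ravel().astype(float); return l
a,b=ln(ver),ln(hor); t=np.linalg.solve(np.c_[a[:2],-b[:2]],b[2:]-a[2:]); print('cross',a[2:]+t[0]*a[:2],np.degrees(np.arctan2(a[1],a[0])),np.degrees(np.arctan2(b[1],b[0])))
# held cell: white top plates
w=(h[...,1]<40)&(V>140); w[:285]=0;w[350:]=0;w[:,:245]=0;w[:,322:]=0
z=.2496+.0405
ys,xs=np.nonzero(w)
for zz in(.2875,.2895): print('cell',rect(p,np.c_[xs,ys].astype(float),zz))
for m0,m1 in((245,283),(283,322)):
    m=w.copy(); m[:,:m0]=0;m[:,m1:]=0; print(rect(p,biggest(m),.2885))
# heads edges: lamp(top) and receiver columns
for r in(5,10): print(r,V[r,255:312].astype(int).tolist())
for r in(190,200): print(r,V[r,255:312].astype(int).tolist())
```

```text
cross [ 0.5913 -0.2964] -80.71974292447932 9.528855443692484
cell (array([ 575.1, -196.8]), array([26.6, 24.4]), 9.5)
cell (array([ 575.3, -198.4]), array([26.1, 24. ]), 9.5)
(array([ 585.6, -195.8]), array([ 5.1, 24.2]), 9.1)
(array([ 564.7, -199.3]), array([ 5.1, 24.2]), 9.5)
5 [101, 101, 100, 103, 96, 65, 27, 12, 13, 19, 17, 12, 17, 17, 24, 16, 20, 19, 19, 20, 19, 23, 22, 23, 25, 24, 29, 28, 27, 23, 28, 27, 25, 25, 27, 23, 22, 22, 27, 22, 22, 17, 17, 24, 22, 19, 21, 16, 18, 13, 16, 52, 95, 102, 101, 101, 103]
10 [99, 100, 98, 100, 94, 63, 25, 17, 16, 11, 13, 15, 13, 16, 14, 15, 12, 13, 17, 13, 12, 16, 15, 15, 20, 17, 17, 18, 18, 19, 6, 19, 21, 20, 17, 15, 20, 21, 20, 21, 25, 27, 20, 26, 21, 18, 24, 18, 15, 22, 22, 49, 92, 101, 100, 100, 101]
190 [101, 101, 102, 103, 102, 100, 102, 101, 96, 84, 83, 90, 93, 99, 106, 108, 116, 121, 124, 130, 135, 140, 142, 143, 146, 147, 151, 152, 155, 156, 156, 157, 160, 160, 160, 161, 161, 160, 161, 159, 158, 156, 157, 151, 145, 138, 130, 113, 101, 96, 97, 97, 96, 97, 99, 97, 97]
200 [150, 151, 151, 149, 148, 147, 148, 148, 143, 115, 85, 89, 95, 101, 107, 112, 117, 121, 125, 132, 137, 142, 142, 146, 145, 149, 150, 154, 156, 157, 157, 159, 159, 159, 161, 160, 160, 162, 159, 158, 157, 157, 155, 149, 143, 136, 129, 137, 148, 157, 159, 158, 156, 155, 155, 151, 150]
```

```bash
python3 jog.py '[[0.05,0,0,0,0,0,0],[0.1,0.0004,0,0,0,0,0],[0.1,0.0004,0.01,0,0,0,0],[0.1,0.0004,0.05,0,0,0,0],[0.1,0.0004,0.09,0,0,0,0],[0.1,0.0004,0.13,0,0,0,0],[0.1,0.0004,0.16,0,0,0,0],[0.1,0.0004,0.18,0,0,0,0],[0.1,0.0004,0.1845,0,0,0,0],[0.1,0.0004,0.1845,0,0,0,0]]'; python3 jog.py '[[0,0,0,0,0,0,0],[0,0,0,0,0,0,0]]'
python3 - <<'E'
from h import *
P=[]
for i in range(4):
    a,p=grab('wrist','w8'); o=ctrl.get_obs(); P.append(o['eef_pos'])
print(np.mean(P,0),np.degrees(2*np.arctan2(o['eef_rot'][2],o['eef_rot'][1])),o['eef_rot'],o['wrist_force'],o['time_s'])
s,q=grab('scene','sc8'); b,r=grab('side','sd8')
d=np.zeros((600,800,3),np.uint8); d[:300,:400]=cv2.resize(a,(400,300)); d[:300,400:]=cv2.resize(b[100:220,200:360],(400,300)); d[300:,:400]=cv2.resize(s[210:330,100:260],(400,300)); d[300:,400:]=cv2.resize(b[300:400,170:350],(400,300)); cv2.imwrite('pics/c8.png',d)
E
```

```text
time_s: 14.78
eef_pos: [0.5924, -0.2968, 0.0658]
eef_rot: [-0.0, 0.763, -0.646, 0.001]
wrist_force: [0.4, 0.5, -1.6]
opening: 0.295
grasp_force: 59.3
time_s: 15.02
eef_pos: [0.5925, -0.2972, 0.0662]
eef_rot: [-0.0, 0.763, -0.647, 0.001]
wrist_force: [-0.0, 0.5, -1.3]
opening: 0.298
grasp_force: 59.3
[ 0.59214007 -0.29691253  0.06563666] -80.56974877114077 [-2.15817587e-05  7.62839025e-01 -6.46588398e-01  2.55371312e-04] [-0.46597555  0.88463363 -1.3687308 ] 15.225
```

View pics/c8.png

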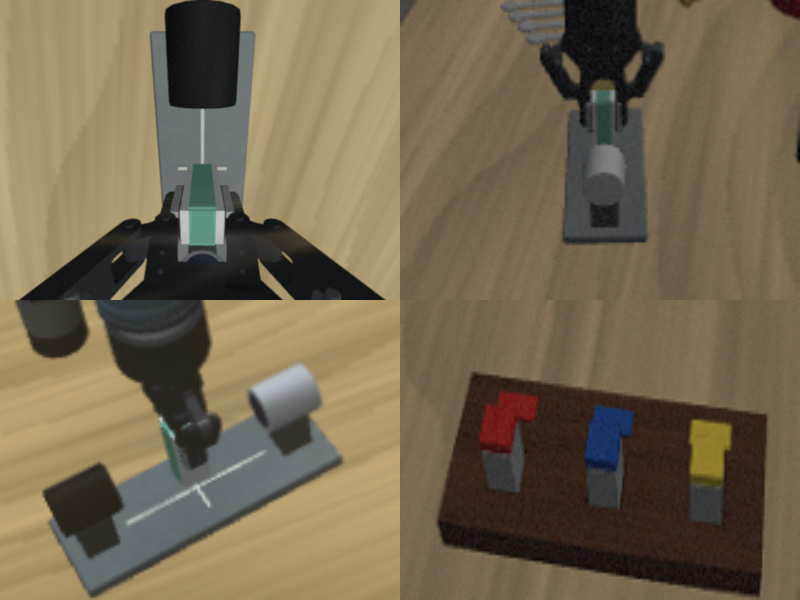

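All as wanted: the cell hangs between the heads, in line with the lamp and the cross (both at column 202 of the wrist inset). The rack shows three level blocks. A last check of its height and centring from the pixels:

Run:
```python
from h import *
np.set_printoptions(precision=4,suppress=True)
im,p=load('w8'); h=cv2.cvtColor(im,cv2.COLOR_BGR2HSV).astype(float); V=h[...,2]
g=(h[...,0]>70)&(h[...,0]<95)&(h[...,1]>60); g[:200]=0; g[345:]=0; ys,xs=np.nonzero(g); 
for c in(278,283,288): y=ys[xs==c]; print(c,y.min(),y.max())
ux=np.array([np.cos(np.radians(-80.55)),np.sin(np.radians(-80.55)),0]); c0=np.array([.5921,-.2969,0])
for zz in(.033,.035,.037): print('pred rows, lamp-side bottom, top, receiver-side top', zz, proj(p,[c0+.014*ux+[0,0,zz],c0+.014*ux+[0,0,zz+.07],c0-.014*ux+[0,0,zz+.07]]).round(1).tolist())
w=(h[...,1]<40)&(V>140); w[:285]=0;w[350:]=0;w[:,:245]=0;w[:,322:]=0; ys,xs=np.nonzero(w)
print('cell',rect(p,np.c_[xs,ys].astype(float),.105))
bar=[(c,225+np.argmax(V[225:248,c])) for c in(252,255,258,309,312,315)]; print(bar,onz(p,bar,.012)[:,:2].mean(0))
lamp=V[60]<45; e=np.nonzero(lamp[200:360])[0]+200; print('lamp',e.min(),e.max(),onz(p,[((e.min()+e.max())/2,60)],.075))
```

```text
278 230 343
283 230 344
288 230 344
pred rows, lamp-side bottom, top, receiver-side top 0.033 [[281.9, 227.2], [281.4, 288.7], [281.5, 341.6]]
pred rows, lamp-side bottom, top, receiver-side top 0.035 [[281.9, 228.4], [281.3, 291.4], [281.5, 344.9]]
pred rows, lamp-side bottom, top, receiver-side top 0.037 [[281.9, 229.5], [281.3, 294.3], [281.4, 348.3]]
cell (array([ 591.5, -297.2]), array([32. , 24.1]), 9.5)
[(252, np.int64(236)), (255, np.int64(236)), (258, np.int64(236)), (309, np.int64(236)), (312, np.int64(236)), (315, np.int64(236))] [ 0.5908 -0.2957]
lamp 233 333 [[ 0.6086 -0.4005  0.075 ]]
```

```bash
python3 jog.py '[[-0.0008,0.0004,0,0,0,0,0],[-0.0008,0.0004,0,0,0,0,0],[-0.0008,0.0004,0,0,0,0,0],[-0.0008,0.0004,0,0,0,0,0]]' && python3 -c "
from bench import ctrl, cams, ticket
print(ticket.hand_in())"
```

```text
time_s: 15.82
eef_pos: [0.5913, -0.296, 0.0649]
eef_rot: [0.0, 0.763, -0.647, -0.0]
wrist_force: [-0.7, -0.2, -1.9]
opening: 0.298
grasp_force: 59.3
the job is handed in; nothing more can be done
None
```

The blue block is home and released in its blue-tagged pocket, and the cell is held by its frosted faces in the middle of the light path, within about 1 mm by my measurements; I handed the job in at 15.8 s, and hand-in returned no verdict.

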